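Lock the depth gauge at the bottom of the round organiser pot

ROBOT

A 7-joint arm with a two-finger parallel gripper is mounted at the origin on the work surface. World frame = base frame: x ahead of the robot, y to its left, z up, the work surface at z = 0. Lengths are in m, angles in rad, forces in N, time in s.
With the tool pointing down it reaches from about 0.35 to 0.9 m from the base axis. Payload 19.9 kg.
Tool frame: the origin (TCP) lies between the finger pads; the fingertips stand 19 mm ahead of it and the grasp point (between the pads) is the TCP; z points along the fingers, y is the direction in which the jaws open and shut (so a half turn about z gives the same grasp; the last joint's range is limited). The gripper opens to 94 mm and grips with 3 to 60 N. Pads are 16 mm wide; open, the fingers measure 119 mm over their backs; the gripper's body (75 mm by 177 mm) begins 78 mm behind the grasp point.
Start: joints at [-1.321, 0.417, -0.01, 1.614, 0.005, 1.111, -0.053], TCP at [0.179, 0.599, 0.203] pointing down, gripper open.
Joint ranges: [-2.81, 2.81], [-0.39, 2.02], [-1.27, 1.25], [0.06, 2.57], [-1.19, 4.33], [0.19, 2], [-2.82, 2.82]. Speed limits (rad/s): [1.89, 1.89, 2.39, 2.39, 3.01, 3.01, 3.01].

INTERFACE

Orientations are given as a 3x3 rotation matrix whose columns are the frame's x, y, z axes.
In Python, from rig import robot gives the robot as it stands. Calls block until the motion is done:
- robot.move_ptp(position, orientation): joint-space move of the TCP to a pose.
- robot.move_linear(position, velocity=0.15, frame=None, threshold=None): straight line of the TCP; frame=None keeps the orientation; velocity is the mean speed in m/s. With threshold (N) it stops when the force on the tool has changed by that much, and returns True; else False.
- robot.goto_joints(angles): joint-space move.
- robot.gripper_to(opening): finger opening in m; the grip force is fixed at half the most; returns when the fingers have stopped.
- robot.pause(seconds).
- robot.ik(position, orientation): joint angles nearest the present ones, or None.
- robot.get_state(): the state.
- robot.grab_frame(name): name is "scene" or "top" or "wrist"; returns the picture (420x560x3 uint8, red, green, blue); there is no depth.
- robot.camera_info(name): a dict with "fx", "fy", "cx", "cy" (pixels), "dist" ([k1, k2, p1, p2, k3] as OpenCV has them; the pictures are not rectified), "rvec" (rotation vector, rad) and "tvec" (3), from world to camera coordinates, as OpenCV has them. Camera axes: x right, y down, z forward; pixel columns grow to the right and rows downward; lengths in m; the calibration is good to about 2 mm. A picture is of the moment at which its call begins: read the wrist's pose just before it. camera_info takes no time and is no camera call; for the wrist camera it gives the pose at the moment of the call.
A pose or a line that the arm cannot do raises robot.PlanningError and nothing moves.
- robot.sign_off(): hands the job in, once; it reports no verdict.
The state is a dict: "time": time; "qpos": joint angles; "joint_vel": joint speeds; "effort": joint torques, N m; "ee_pos": TCP position; "tool_rot": TCP orientation; "force": force on the tool from outside, world axes, zero at the start; "moment": the same for the moment, N m; "opening": finger opening in m.
Only numpy, scipy, OpenCV 4.12 (cv2) and the standard library are available. Lean on these libraries where they do the work, as an engineer would, in place of code of your own. Each camera call takes 0.05 s, during which the arm holds its last target. There are 200 camera calls.

TASK

Find how deep the round organiser pot is: slide the gauge's carriage along its rails until the probe stands over the round pot, push the T-handle down until the sprung nose just touches the bottom inside the pot and is pressed in part of the way (lightly, never fully home), and then, holding it there, turn the handle clockwise as far as it goes so that the probe stays locked at that depth by itself. Let go, and leave the bottle, the jar and the wooden box where they are.

Things in the scene. Friction and masses are not known exactly. Their poses are not given: they have to be found in the camera images.
- gauge: The depth gauge, fixed to the table: grey base plate 150 x 380 x 8 mm, an aluminium post (top at 143 mm) at each end of it, two 12 mm steel rails 68 mm apart between the posts 125 mm above the table, and a grey carriage (88 x 40 mm, top at 143 mm) riding on them. Origin: centre of the underside of the base plate, on the table. Its y axis runs along the rails, z up. The probe's axis is always at x = 0 of this frame.
- carriage (a joint): Position of the carriage along the rails (m): 0 at the middle, grows towards the gauge's +y; range -0.075 to 0.075. It slides with about 2.5 N of friction and stays where it is left. It carries the upright probe (rod, T-handle and nose).
- plunger (a joint): How far the probe rod is pushed down through the carriage (m): 0 fully up (the start), at most 0.085. While unlocked a return spring lifts the probe with about 2.7 N when it is up, 3.7 N when it is fully down, so it flies up if let go.
- twist (a joint): Turn of the T-handle (rad), clockwise seen from above: 0 (the start) unlocked, stop at 1.3. From about 0.45 a cam on the rod squeezes a brake in the carriage, taking up to about 0.3 N m; beyond 0.95 the probe is locked at its height and holds by itself. The handle stays where it is turned; do not lower it when locked.
- handle_grip (a point): Centre of the black T-handle bar on top of the rod: bar 70 mm long along this point's y axis, 14 mm wide along its x axis, 20 mm tall, rounded; z up, on the probe's axis. 264 mm above the table when the probe is up; it goes down with the probe and turns with it (at the start the bar lies along the rails). Under the bar there is only the thin rod down to the carriage's top; at the deepest setting the bar's underside is still more than 30 mm above the carriage.
- nose_tip (a point): Lowest point of the probe, on its axis: a round-ended steel pin 12 mm in diameter standing 12 mm out of a 19 mm sleeve. 172 mm below the handle's centre (92 mm above the table when up). It is sprung: it yields upwards at 1.0 N per mm and is fully home after 8 mm.
- nose: The sprung pin itself (steel, 12 mm in diameter, 18 mm long). It turns and travels with the probe; its origin lies on the probe's axis, 92 mm below the tip while the pin is not pressed in, and has no other meaning.
- round_pot: The round white ceramic pot, 54 mm outside and 46 mm inside diameter, 70 mm tall, fixed on the base plate under the rails in one of three places, its axis under the probe's path (to within 3 mm). Origin: centre of its underside, 8 mm above the table; rim at 78 mm. It has a raised flat bottom of unknown height: 28 to 58 mm below the rim, different each time.
- square_pot_a: A square white pot, 52 x 52 mm, 70 mm tall, inside 44 x 44 mm and 40 mm deep, fixed on the base plate in another of the three places, not to be probed. Origin: centre of its underside.
- square_pot_b: Another square pot, the same as the first.
- scent_bottle: Amber glass bottle, 44 mm in diameter, 100 mm tall, loose on the table beyond the gauge: leave it. Origin: centre of its underside.
- cream_jar: White jar, 56 mm in diameter, 50 mm tall, loose on the table beyond the gauge: leave it. Origin: centre of its underside.
- trinket_box: Dark wooden box 74 x 104 x 46 mm, loose on the table: leave it. Origin: centre of its underside.

How it is judged:
By the outcome, as a careful person would: the job done as asked, in the order asked, and still so for the second after the job is handed in, with the robot touching nothing.
It also fails if it takes over 50 s, if anything falls off the work surface, if the arm or the gripper's body presses on something with over 40 N, if the wrist force passes 120 N, or if a joint passes its speed limit or range.

## Working session

There is one attempt and no reset: what is moved stays moved. The work goes in short steps, each a Python script; the robot and the scene stay as the last script left them, time stands still between calls to the robot, and variables do not carry over. Pictures are saved under pics/ and viewed, about 8 in all and at most 12, crops included, and the job is handed in when it is done.

```bash
mkdir -p pics; ls
python3 - <<'E'
from rig import robot
import cv2,numpy as np
for n in("scene","top"):
    cv2.imwrite(f"pics/{n}0.png",robot.grab_frame(n)[:,:,::-1]); i=robot.camera_info(n)
    R=cv2.Rodrigues(np.array(i["rvec"]))[0];print(n,-R.T@np.array(i["tvec"]),R[2],i["fx"],i["dist"])
s=robot.get_state();print(s["time"],s["ee_pos"],s["tool_rot"],s["opening"],s["force"])
E
```

```text
pics
scene [1.4393709  0.28334607 0.77097846] [-0.79657056 -0.17845542 -0.57760627] 527.158098645249 [-0.14426558  0.          0.          0.          0.        ]
top [0.46858106 0.1187327  1.02028709] [ 0.18890832 -0.00387424 -0.98198709] 443.83687989839706 [-0.03923726  0.          0.          0.          0.        ]
0.1 [0.17911326 0.59844949 0.20211526] [[-9.58027929e-01  2.86674814e-01 -1.94696158e-04]
 [ 2.86674859e-01  9.58027373e-01 -1.03815591e-03]
 [-1.11088904e-04 -1.05039685e-03 -9.99999442e-01]] 0.09394374960501037 [-0.13201556 -0.91752583 -0.36672876]
```

View pics/scene0.png

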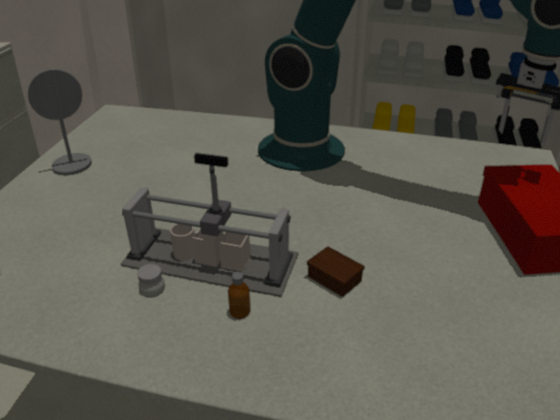

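View pics/top0.png

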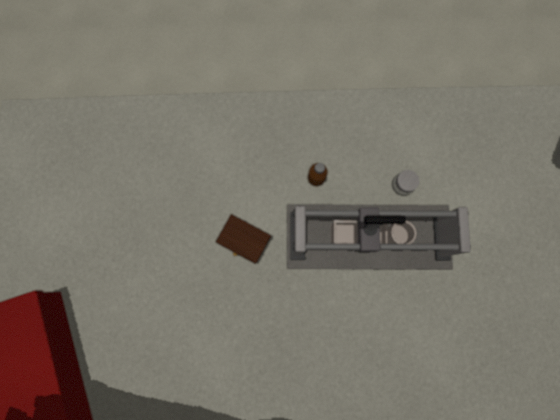

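The top view shows the gauge at about (370,237), with the handle bar at (385,219), the round pot at (402,233) just right of the carriage, and a square pot at (344,232). I'll zoom in for precise pixels.

```bash
cat > h.py <<'E'
from rig import robot
import cv2,numpy as np
def cam(n):
    i=robot.camera_info(n);K=np.array([[i["fx"],0,i["cx"]],[0,i["fy"],i["cy"]],[0,0,1]])
    return K,np.array(i["dist"],float),np.array(i["rvec"],float),np.array(i["tvec"],float)
def ray(n,uv,c=None):
    K,d,r,t=c or cam(n);R=cv2.Rodrigues(r)[0]
    p=cv2.undistortPoints(np.array([[uv]],float),K,d)[0,0]
    return -R.T@t,R.T@np.array([p[0],p[1],1])
def onz(n,uv,z,c=None):
    o,d=ray(n,uv,c);return o+d*(z-o[2])/d[2]
def proj(n,P,c=None):
    K,d,r,t=c or cam(n);return cv2.projectPoints(np.array(P,float).reshape(-1,3),r,t,K,d)[0][:,0]
E
python3 - <<'E'
from h import *
im=cv2.imread("pics/top0.png")
c=cv2.resize(im[185:285,275:475],None,fx=4,fy=4,interpolation=cv2.INTER_CUBIC);c=np.clip(c*1.7,0,255).astype(np.uint8)
cv2.imwrite("pics/topz.png",c)
im=cv2.imread("pics/scene0.png")
c=cv2.resize(im[145:295,115:305],None,fx=4,fy=4,interpolation=cv2.INTER_CUBIC);c=np.clip(c*1.7,0,255).astype(np.uint8)
cv2.imwrite("pics/scz.png",c)
for n in("top","scene"):
    im=cv2.imread(f"pics/{n}0.png").max(2)
    x0,y0,x1,y1=(350,205,420,230) if n=="top" else (185,145,235,172)
    m=(im[y0:y1,x0:x1]<22).astype(np.uint8)
    k,l,st,ce=cv2.connectedComponentsWithStats(m);j=1+st[1:,4].argmax()
    ys,xs=np.where(l==j);q=cv2.minAreaRect(np.c_[xs,ys].astype(np.float32));ctr=np.array(q[0])+[x0,y0]
    print(n,st[j],q,ctr,onz(n,ctr,.264),onz(n,ctr,.270))
for uv in[(288,205),(450,205),(452,270),(288,270)]:print(onz("top",uv,.008))
print(onz("top",(402,233),.078))
E
```

```text
top [ 14  11  41   8 197] ((34.0, 14.5), (7.0, 40.0), 90.0) [384.  219.5] [ 0.57602896 -0.06784367  0.264     ] [ 0.57517652 -0.06636347  0.27      ]
scene [ 10   9  32  12 256] ((25.46923065185547, 15.246153831481934), (31.75288963317871, 9.054535865783691), 7.125016689300537) [210.46923065 160.24615383] [ 0.57982809 -0.06734552  0.264     ] [ 0.59000063 -0.06319515  0.27      ]
[0.65291667 0.08942915 0.008     ]
[ 0.64180443 -0.2881755   0.008     ]
[ 0.49208794 -0.2777045   0.008     ]
[0.50385145 0.09442614 0.008     ]
[ 0.57217376 -0.1502354   0.078     ]
```

View pics/topz.png

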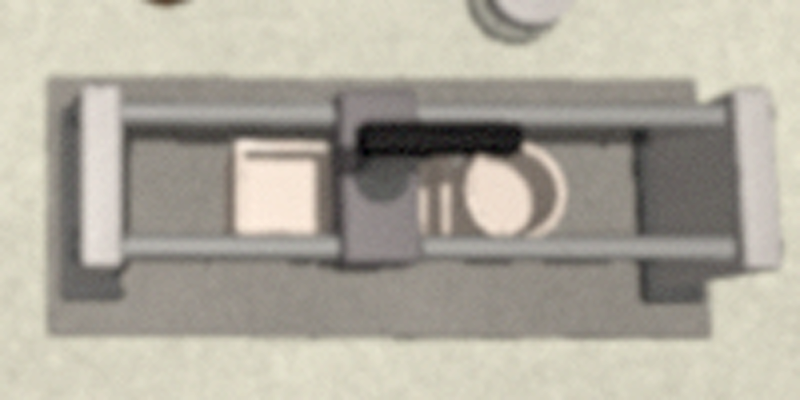

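View pics/scz.png

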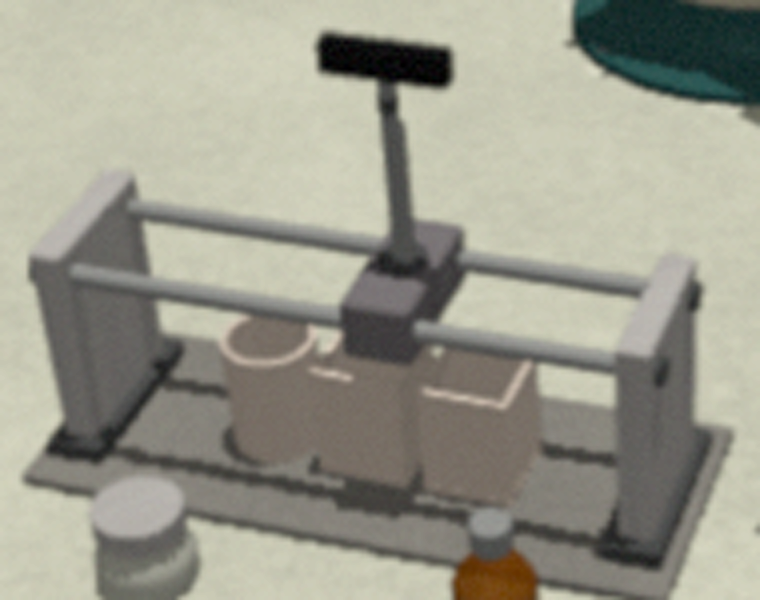

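The scene crop shows the bar at about (385,59), the round pot rim centred near (267,340) and both square pots to its right. I'll work out the poses from the crop pixels, check the IK options for both yaws and over the twist range, then move above the handle.

Run:
```python
from h import *
T=lambda u,v:(275+u/4-.375,185+v/4-.375)
S=lambda u,v:(115+u/4-.375,145+v/4-.375)
C=[onz("top",T(*p),.008)[:2] for p in[(48,78),(695,80),(710,337),(48,335)]]
print("plate",np.mean(C,0)); a=C[0]+C[3]-C[1]-C[2]; print("yaw(y axis dir)",np.degrees(np.arctan2(-a[0],a[1])))
Cs=[onz("scene",S(*p),.008)[:2] for p in[(25,480),(665,598),(732,432)]];print("scene corners",Cs,"ctr",(Cs[0]+Cs[2])/2)
print("pot top",onz("top",T(517,189),.078),"scene",onz("scene",S(267,340),.078))
print("squareA top",onz("top",T(281,188),.078))
y=np.radians(-1.75)  # placeholder printed above
import itertools
for yaw in(np.radians(-1.7),np.radians(-1.7)+np.pi):
  q0=None
  for tw in(0,.7,1.35):
    b=yaw-tw; jy=np.array([np.cos(b),np.sin(b),0]); z=np.array([0,0,-1.]);x=np.cross(jy,z)
    R=np.c_[x,jy,z]
    for p in((.575,-.067,.264),(.572,-.15,.2)):
      q=robot.ik(p,R);print(round(yaw,2),tw,p,None if q is None else np.round(q,2))
```

```text
plate [ 0.57501344 -0.09318044]
yaw(y axis dir) -1.9208784749262167
scene corners [array([ 0.64825328, -0.28034576]), array([0.65712352, 0.09347015]), array([0.51444592, 0.09905616])] ctr [ 0.5813496 -0.0906448]
pot top [ 0.57446328 -0.15446385  0.078     ] scene [ 0.57880333 -0.1520476   0.078     ]
squareA top [ 0.57884301 -0.02801738  0.078     ]
-0.03 0 (0.575, -0.067, 0.264) [-0.55  0.36  0.79  1.68 -0.27  1.22  0.27]
-0.03 0 (0.572, -0.15, 0.2) [-0.52  0.54  1.    1.73 -0.49  1.15  0.59]
-0.03 0.7 (0.575, -0.067, 0.264) [-0.58  0.37  0.83  1.68 -0.29  1.22 -0.41]
-0.03 0.7 (0.572, -0.15, 0.2) [-0.51  0.53  0.99  1.73 -0.48  1.15 -0.11]
-0.03 1.35 (0.575, -0.067, 0.264) [-0.64  0.4   0.92  1.68 -0.33  1.23 -1.02]
-0.03 1.35 (0.572, -0.15, 0.2) [-0.51  0.53  0.99  1.73 -0.48  1.15 -0.76]
3.11 0 (0.575, -0.067, 0.264) [-0.73  0.46  1.09  1.68 -0.43  1.26 -2.73]
3.11 0 (0.572, -0.15, 0.2) [-0.56  0.58  1.08  1.73 -0.55  1.18 -2.49]
3.11 0.7 (0.575, -0.067, 0.264) [-0.41  0.32  0.6   1.67 -0.19  1.21  2.64]
3.11 0.7 (0.572, -0.15, 0.2) [ 0.98  0.59 -1.08  1.68  0.55  1.22  2.18]
3.11 1.35 (0.575, -0.067, 0.264) [-0.52  0.35  0.74  1.68 -0.25  1.21  2.04]
3.11 1.35 (0.572, -0.15, 0.2) [-0.39  0.45  0.79  1.72 -0.35  1.11  2.27]
```

```bash
cat >> h.py <<'E'
YAW=np.radians(-1.9)
def R(tw=0):
    b=YAW-tw;y=np.array([np.cos(b),np.sin(b),0]);z=np.array([0,0,-1.]);return np.c_[np.cross(y,z),y,z]
def st(l=""):
    s=robot.get_state();print(l,round(s["time"],2),np.round(s["ee_pos"],4),"F",np.round(s["force"],2),"M",np.round(s["moment"],2),"open",round(s["opening"],4),"q7",round(s["qpos"][6],3));return s
E
python3 - <<'E'
from h import *
robot.move_ptp([.577,-.067,.40],R());st()
c=cam("wrist");np.save("wc.npy",np.array(c,dtype=object),allow_pickle=True)
f=robot.grab_frame("wrist");cv2.imwrite("pics/w1.png",f[:,:,::-1])
m=(f.max(2)<22).astype(np.uint8);k,l,s,ce=cv2.connectedComponentsWithStats(m);
for j in range(1,k):
  if s[j,4]>300:
    ys,xs=np.where(l==j);q=cv2.minAreaRect(np.c_[xs,ys].astype(np.float32));print(s[j],q,onz("wrist",q[0],.274,c))
print("pred",proj("wrist",[.577,-.067,.274],c))
E
```

```text
2.92 [ 0.5771 -0.0661  0.3997] F [-0.02  1.05 -0.36] M [-0.12  0.09  0.06] open 0.0937 q7 0.219
[276 178  14  57 571] ((282.5, 206.0), (56.0, 13.0), 90.0) [ 0.57755093 -0.07333873  0.274     ]
[367 240  47  72 941] ((385.34613037109375, 277.7691955566406), (82.09562683105469, 21.355958938598633), 56.3099365234375) [ 0.67758179 -0.15027501  0.274     ]
[151 243  48  70 942] ((177.21697998046875, 278.49053955078125), (21.721271514892578, 81.2548828125), 29.981637954711914) [ 0.47025014 -0.14446872  0.274     ]
[ 45 363  62  43 493] ((72.6500015258789, 389.0500183105469), (63.24555206298828, 33.83637237548828), 18.434947967529297) [ 0.34117738 -0.2726376   0.274     ]
[  0 398  58  22 324] ((28.499996185302734, 408.5), (56.99999237060547, 20.999996185302734), -0.0) [ 0.28691526 -0.29706881  0.274     ]
pred [[281.69632078 199.46388997]]
```

View pics/w1.png

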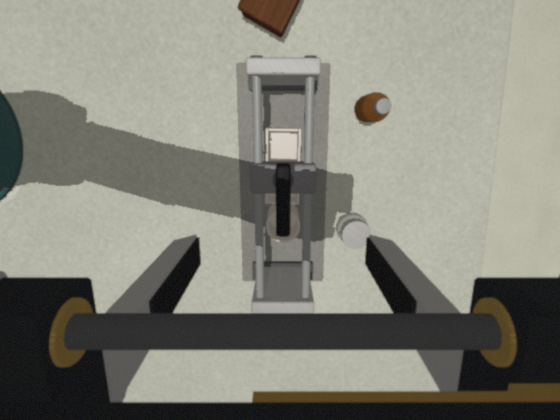

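The wrist view shows the bar at columns 276–290, rows about 165–235, centred at (283,200). The prediction for the estimate was (282,199), so they agree. The round pot is below the carriage at about (283,222). Next I'll grip and slide.

Run:
```python
from h import *
X0,Y0=.5776,-.067
robot.move_linear([X0,Y0,.264],.1);st("down")
robot.gripper_to(.04);robot.gripper_to(.0);robot.pause(.2);s=st("grip")
d=np.array([np.sin(-YAW),np.cos(YAW),0]) # gauge +y
p=np.array([X0,Y0,.264])
for t in(-.02,-.05,-.086):
    robot.move_linear(p+d*t,.05);st(t)
robot.pause(.2);st("slid")
c=cam("wrist");cv2.imwrite("pics/w2.png",robot.grab_frame("wrist")[:,:,::-1])
sc=robot.grab_frame("scene")[:,:,::-1];tp=robot.grab_frame("top")[:,:,::-1]
g=lambda a:np.clip(cv2.resize(a,(400,300),interpolation=cv2.INTER_CUBIC)*1.6,0,255).astype(np.uint8)
cv2.imwrite("pics/after.png",np.hstack([g(sc[145:295,105:305]),g(tp[170:290,310:470])]))
```

```text
down 4.47 [ 0.5778 -0.067   0.2645] F [ 0.12 -0.02  0.11] M [-0.07  0.09 -0.01] open 0.094 q7 0.274
grip 6.16 [ 0.5775 -0.067   0.264 ] F [-2.3   0.71  1.03] M [-0.09  0.52 -0.01] open 0.0135 q7 0.274
-0.02 6.71 [ 0.5769 -0.0875  0.264 ] F [-3.33 -2.47  0.92] M [-0.73  0.66  0.05] open 0.0132 q7 0.312
-0.05 7.46 [ 0.5759 -0.1172  0.264 ] F [-2.48 -2.37  0.56] M [-0.7   0.83 -0.02] open 0.0131 q7 0.369
-0.086 8.32 [ 0.5747 -0.1531  0.264 ] F [-2.54 -1.76  0.58] M [-0.58  0.96  0.03] open 0.0136 q7 0.438
slid 8.53 [ 0.5747 -0.153   0.264 ] F [-4.07 -1.98  0.64] M [-0.63  0.99 -0.03] open 0.0135 q7 0.438
```

View pics/after.png

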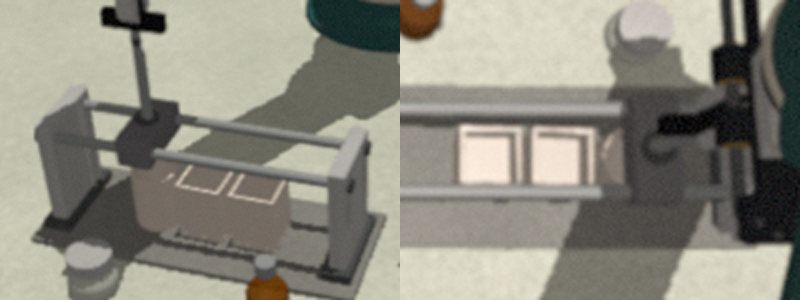

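The scene panel shows the carriage over the round pot, and the top panel shows both square pots clear of it to the left at (491,155) and (562,160). Now I'll press down in 1 mm steps, logging the force.

Run:
```python
from h import *
p=np.array(robot.get_state()["ee_pos"]);p=np.array([.5747,-.1530,.264])
robot.move_linear(p-[0,0,.015],.04);st();robot.move_linear(p-[0,0,.038],.04);robot.pause(.15);st()
L=[]
for k in range(39,80):
    robot.move_linear(p-[0,0,k*1e-3],.01)
    f=[]
    for _ in range(3): robot.pause(.01);f.append(robot.get_state()["force"][2])
    L.append((k,robot.get_state()["ee_pos"][2],np.mean(f)))
    b=np.median([a[2] for a in L[:-3]]) if len(L)>4 else L[0][2]
    if all(a[2]-b>2 for a in L[-2:]) and len(L)>1: break
    if L[-1][2]-b>4.5: break
for a in L:print(a[0],round(a[1],4),round(a[2],2))
st("end")
```

```text
9.2 [ 0.5748 -0.153   0.2492] F [-4.72 -1.08  3.04] M [-0.44  1.18 -0.  ] open 0.0133 q7 0.447
 10.07 [ 0.5748 -0.153   0.2262] F [-4.4  -1.68  2.45] M [-0.41  1.11  0.01] open 0.0133 q7 0.461
39 0.225 3.15
40 0.224 3.16
41 0.223 3.07
42 0.222 3.19
43 0.221 3.03
44 0.22 3.77
45 0.219 3.27
46 0.218 3.37
47 0.217 3.29
48 0.216 3.36
49 0.215 3.07
50 0.214 3.07
51 0.213 3.04
52 0.212 3.75
53 0.211 3.52
54 0.21 3.14
55 0.209 3.4
56 0.208 3.08
57 0.207 3.71
58 0.206 3.65
59 0.205 3.36
60 0.204 3.51
61 0.203 3.32
62 0.202 3.34
63 0.201 3.28
64 0.2 3.38
65 0.199 2.95
66 0.198 3.64
67 0.197 4.66
68 0.1961 6.16
69 0.1951 6.62
end 18.6 [ 0.5747 -0.153   0.1951] F [-4.21 -0.37  6.29] M [-0.32  1.16  0.06] open 0.0132 q7 0.482
```

Contact was at about 65.8 mm of travel, and the nose is now pressed about 3.3 mm. I'll add 0.5 mm and twist clockwise with the last joint.

Run:
```python
from h import *
robot.move_linear([.5747,-.153,.1945],.01);s=st("press")
q=np.array(s["qpos"])
for tw in(.25,.5,.75,.95,1.1,1.2,1.3,1.36):
    a=q.copy();a[6]-=tw;robot.goto_joints(a);s=st(tw)
    r=s["tool_rot"];print("   yaw",round(-np.arctan2(r[1][1],r[0][1])+YAW,3))
    if abs(s["moment"][2])>1.2:break
cv2.imwrite("pics/w3.png",robot.grab_frame("wrist")[:,:,::-1])
```

```text
press 18.85 [ 0.5748 -0.1531  0.1947] F [-3.78 -0.91  6.5 ] M [-0.28  1.25  0.04] open 0.0135 q7 0.482
0.25 19.21 [ 0.575  -0.1531  0.1949] F [-3.48 -1.38  7.22] M [-0.32  0.86 -0.04] open 0.0137 q7 0.231
   yaw 0.251
0.5 19.57 [ 0.5752 -0.1532  0.195 ] F [-1.97 -1.61  6.99] M [-0.38  0.57 -0.06] open 0.0135 q7 -0.019
   yaw 0.501
0.75 19.93 [ 0.5752 -0.1531  0.195 ] F [-2.22 -2.16  7.1 ] M [-0.32  0.7   0.06] open 0.0136 q7 -0.269
   yaw 0.751
0.95 20.24 [ 0.5751 -0.1532  0.1949] F [-2.98 -1.79  5.53] M [-0.5   0.75 -0.03] open 0.0139 q7 -0.469
   yaw 0.951
1.1 20.52 [ 0.5751 -0.1532  0.1949] F [-2.8  -1.51  6.7 ] M [-0.49  0.78  0.01] open 0.0134 q7 -0.619
   yaw 1.101
1.2 20.77 [ 0.5751 -0.1532  0.195 ] F [-1.64 -1.44  6.16] M [-0.48  0.77  0.07] open 0.0139 q7 -0.719
   yaw 1.201
1.3 21.02 [ 0.5752 -0.1533  0.195 ] F [-1.82 -2.06  6.64] M [-0.59  0.7   0.04] open 0.0134 q7 -0.819
   yaw 1.301
1.36 21.27 [ 0.5751 -0.1532  0.1949] F [-2.77 -2.95  6.39] M [-0.58  0.69  0.54] open 0.0133 q7 -0.878
   yaw 1.36
```

View pics/w3.png

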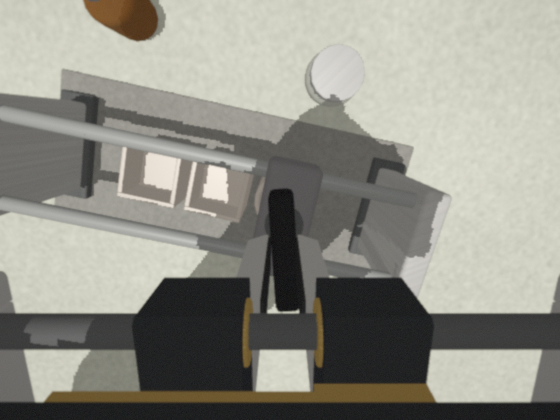

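The moment jumped to 0.54 N m between 1.30 and 1.36, so the stop was reached. The wrist view shows the bar at about (284,250) turned roughly across the rails, along with the gripper. I'll release, retreat and check the height.

Run:
```python
from h import *
robot.gripper_to(.094);s=st("open")
p=np.array(s["ee_pos"]);robot.move_linear([.5751,-.1532,.36],.12);st("up")
robot.pause(.1);c=cam("wrist");w=robot.grab_frame("wrist")[:,:,::-1]
print("bar z? expected px for handle z .1947+.010:",proj("wrist",[.575,-.153,.205],c),"if up .274",proj("wrist",[.575,-.153,.274],c))
robot.move_linear([.45,.10,.40],.2);st("away")
sc=robot.grab_frame("scene")[:,:,::-1];tp=robot.grab_frame("top")[:,:,::-1]
for n,a in(("w4",w),("s4",sc),("t4",tp)):cv2.imwrite(f"pics/{n}.png",a)
g=lambda a:np.clip(cv2.resize(a,(400,300),interpolation=cv2.INTER_CUBIC)*1.6,0,255).astype(np.uint8)
cv2.imwrite("pics/fin.png",np.vstack([np.hstack([g(sc[145:295,105:305]),g(tp[170:290,310:470])]),np.hstack([g(w),g(sc)])]))
for n in("scene","top"):print(n,proj(n,[[.575,-.153,.1947],[.575,-.153,.264]]))
```

```text
open 22.6 [ 0.5748 -0.1531  0.1947] F [-0.78  0.44 -0.42] M [0.02 0.14 0.01] open 0.0943 q7 -0.878
up 24.12 [ 0.5749 -0.1531  0.3594] F [ 0.45 -0.51  0.04] M [-0.03  0.18  0.  ] open 0.0942 q7 -0.964
bar z? expected px for handle z .1947+.010: [[281.33525797 193.40591952]] if up .274 [[281.02817748 210.888369  ]]
away 25.85 [0.4502 0.0992 0.3999] F [-0.63 -0.44 -0.18] M [-0.02  0.12  0.  ] open 0.0938 q7 -1.697
scene [[175.44371296 183.83026011]
 [171.54745624 154.70133136]]
top [[420.33963302 224.13639039]
 [432.93601907 218.61678544]]
```

View pics/fin.png

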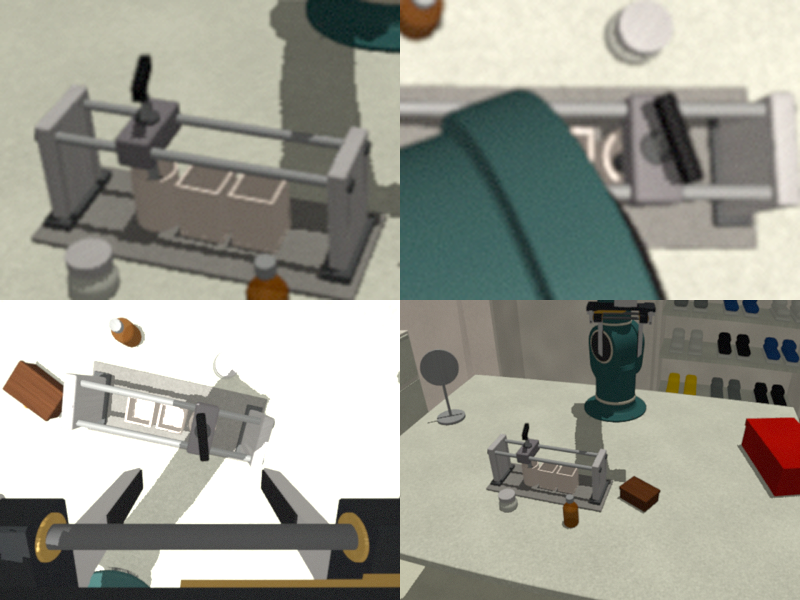

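Run:
```python
from h import *
im=cv2.imread("pics/t4.png").max(2);x0,y0=408,200
m=(im[y0:250,x0:435]<24).astype(np.uint8);k,l,s,_=cv2.connectedComponentsWithStats(m);j=1+s[1:,4].argmax()
ys,xs=np.where(l==j);P=np.array([onz("top",(x+x0,y+y0),.203)[:2] for x,y in zip(xs,ys)])
v=np.linalg.svd(P-P.mean(0),full_matrices=False)[2][0];a=np.arctan2(v[1],v[0])%np.pi
print(s[j],P.mean(0),"twist",(np.pi/2+YAW-a)%np.pi)
robot.pause(.3);robot.sign_off();st("end")
```

```text
[  4  10  14  33 107] [ 0.57102407 -0.14611976] twist 1.2793552748551573
the job is handed in; nothing more can be done
the job is handed in; nothing more can be done
```

The probe is locked at depth in the round pot, and I handed the job in at about 26 s of the 50 s allowed.

- **What I did:** I gripped the T-handle and slid the carriage about 86 mm until the probe was over the round pot. I then lowered it in 1 mm steps until the nose touched at about 65.8 mm of travel. I pressed it roughly 3.5–4 mm in out of 8 mm, turned the handle clockwise to its stop, let go and moved the arm away.
- **Pot depth:** the bottom is about 26 mm above the table, which makes the pot about 52 mm deep from the rim.
- **Lock and height:** after release the bar stayed down, within about 1 pixel (roughly 2 mm) of the locked height in the scene view.
- **Twist:** it measured 1.28 rad in the top view, against the stop at 1.3. The wrist moment jumped to 0.54 N m as the handle reached the stop.
- **Brake torque:** the moment readings did not clearly show the expected 0.3 N m during the turn. I relied on the stop, the measured angle and the held height instead.
- **Bar position:** the last top-view mask put the bar's centre about 7 mm off along the rails. I did not chase it: only part of the bar was in the mask, and the scene view agreed.
- **Other items:** the bottle, jar and box looked undisturbed in the pictures. I did not measure their positions.

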